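# Index the ferrule nest to the red pointer

## Robot

A 6-joint arm with a two-finger parallel gripper is mounted at the origin on a cart in front of the work surface, level with it; the furniture and walls round the work are solid. World frame = base frame: x ahead of the robot, y to its left, z up, the work surface at z = 0. Lengths are in m, angles in rad, forces in N, time in s.
With the tool pointing down it reaches from about 0.25 to 0.8 m from the base axis. Payload 3.9 kg.
Tool frame: the origin (TCP) lies between the finger pads; the fingertips stand arm.tcp_to_tips ahead of it and the grasp point (between the pads) lies 11 mm behind it (arm.tcp_to_tips is the distance from the TCP to the fingertips, in m); z points along the fingers, x is the direction in which the jaws open and shut, and the axes are right-handed (so a half turn about z gives the same grasp; the last joint's range is limited). The gripper opens to 85 mm and grips with 20 to 120 N. Pads are 22 mm wide; open, the fingers measure 114 mm over their backs; the gripper's body (76 mm by 85 mm) begins 54 mm behind the grasp point. The pads swing forward as they close: fully open they stand 13 mm farther back than shut.
Start: joints at [-1.183, 0.26, -0.138, 1.173, 0, 1.571], TCP at [0.199, -0.486, 0.239] pointing down, gripper open.
Joint ranges: [-2.78, 2.78], [-0.83, 1.72], [-1.28, 1.37], [-1.9, 2.12], [-1.57, 1.48], [-3.14, 3.14]. Speed limits (rad/s): [2.57, 2.57, 3.14, 3.14, 3.14, 3.14].

## Interface

Orientations are given as [roll, pitch, yaw] about the fixed x, y, z axes, in that order (R = Rz(yaw) Ry(pitch) Rx(roll)).
In Python, from rig import arm gives the robot as it stands.
- The arm moves only by the shell command python3 -m jog 'ROWS' [OPENING] [FORCE]. ROWS is JSON, one flat list of numbers, 6 for each row, row after row: the shift along the tool's x, y, z in mm, then the turn, a rotation vector about the tool's x, y, z in rad. A call has 1 to 12 rows; each row is the pose to reach, as a shift and turn from the pose measured when the call began, along the tool's axes at that moment; what a row does not reach only later rows make up. A row lasts 1/12 s, in which the tool goes at most 41.7 mm and 7.16 degrees, less where a joint would pass 70% of its speed; a pose out of reach is approached as far as the arm can. A call with a gripper value outside its range is refused whole. OPENING is the closure, from -1 (fully open) to 1 (shut), set as the call begins (- or left out, the last holds). The fingers move at their own pace and stop on an object; FORCE is the grip in N (left out, the last holds). Time passes only in rows, so rows that repeat a pose let the fingers close. It gives the time, the measured TCP pose, the force and the opening at its end, in the units of the state.
- arm.get_state(): the state, without advancing time (a new reading comes with each control period).
- arm.grab_frame(name): name is "side" or "top"; returns a dict with "img" (480x640x3 uint8, red, green, blue), "z_map" (480x640 float32, m along the optical axis (not along the pixel's ray), 0 where there is no reading), "camera_matrix" (3x3 intrinsics, pixels), "k1" (the pictures are not rectified: a ray, as slopes to the right and down, at radius r is drawn at 1 + k1 r^2 times it, then the intrinsics apply), "R" (3x3) and "t" (3): a world point X has camera coordinates R X + t. Camera axes: x right, y down, z forward; pixel columns grow to the right and rows downward; lengths in m; the calibration is good to about 2 mm. A picture is of the moment at which its call begins.
- arm.hand_in(): hands the job in, once; it reports no verdict.
The state is a dict: "time_s": time; "qpos": joint angles; "joint_velocities": joint speeds; "effort": joint torques, N m; "position": TCP position; "tool_rot": TCP orientation; "wrist_force": force on the tool from outside, world axes, zero at the start; "wrist_torque": the same for the moment, N m; "gripper_width": finger opening in m.
Only numpy, scipy, OpenCV 4.12 (cv2) and the standard library are available. Lean on these libraries where they do the work, as an engineer would, in place of code of your own. Each camera call takes 0.05 s, during which the arm holds its last target.

## Task

On the round indexing table, take hold of the upright black knob and turn the disc until the nest that holds the bare tin ferrule stands at the red pointer, clicked into its notch there, then let go. Leave the tin can where it stands.

Things in the scene. Friction and masses are not known exactly. Their poses are not given: they have to be found in the camera images.
- index_table: Fixed grey base, 240 mm across. Origin: on the worktop, on the disc's upright axis; +x points to the red pointer (106 to 144 mm out, 61 mm high). Plunger housing: 60 deg counterclockwise of it, to 166 mm out, 42 mm high. The 226 mm disc, top 42 mm high, turns either way; a plunger draws it into notches every 60 deg, so that a station faces the pointer; about 3 N at the knob turns it.
- crank_knob (a point): Centre of the top of the upright round black knob: 18 mm thick, top 92 mm above the worktop, 46 mm free to grip above a 4 mm high, 30 mm wide steel collar on the disc. Rigid on the disc, 80 mm from its axis, exactly opposite (180 deg from) the ferrule nest, so it ends opposite the red pointer. It starts one or two notches (60 or 120 deg), rarely between, counterclockwise of there.
- ferrule_nest (a point): Middle of the nest with the silvery tin ferrule (36 x 16 x 10 mm, fixed, lying radially between two brass cheeks 12 mm high), on the disc's top face, 42 mm above the worktop, 80 mm from the disc's axis. Four like nests at 60 and 120 deg either side of it hold a black brush handle (two) or nothing (two).
- tin_can: Bystander: open tin can, 73 mm across and 85 mm high, standing loose on the worktop to the left of the indexing table. Origin: centre of its underside. To be left where it stands.

How it is judged:
At the end, for the whole second after the job is handed in: The ferrule nest stands at the red pointer, its middle within 15 mm (about 10 degrees) to either side of the pointer's line, and stays there with the knob let go; the tin can has not been moved by more than 30 mm (x of ferrule_nest in the frame of index_table above 0.07 m and y of ferrule_nest in the frame of index_table between -0.015 and 0.015 m); the robot touches nothing.
It fails at once if the tin can is knocked or moved by more than 30 mm (distance of tin_can from where it was at the start of the episode above 0.03 m).
It also fails if it takes over 35 s, if anything falls off the work surface, if the arm or the gripper's body presses on something with over 40 N, if the wrist force passes 120 N, or if a joint passes its speed limit or range.

## Working session

There is one attempt and no reset: what is moved stays moved. The work goes in short steps, Python scripts to look and compute and a shell command to move; the robot and the scene stay as the last step left them, time stands still between calls to the robot, and variables do not carry over. Pictures are saved under pics/ and viewed, and the job is handed in when it is done.

```bash
mkdir -p pics; ls; python3 - <<'E'
from rig import arm
import cv2,numpy as np
s=arm.get_state(); print(s, arm.tcp_to_tips)
for n in("side","top"):
    f=arm.grab_frame(n); cv2.imwrite(f"pics/{n}0.png",f["img"][:,:,::-1]); np.savez(f"pics/{n}0.npz",**f)
    print(n,f["camera_matrix"],f["k1"],f["R"],f["t"])
E
```

```text
pics
{'time_s': 0.0, 'qpos': array([-1.18301508e+00,  2.60679573e-01, -1.39378334e-01,  1.17266213e+00,
       -1.15274871e-05,  1.57079492e+00]), 'joint_velocities': array([-0.00060823,  0.00044075, -0.00096496,  0.00142328,  0.00189999,
       -0.0007139 ]), 'effort': array([ 1.76731883e-03, -4.05677497e+01,  2.53922832e+01,  1.87072466e-02,
        1.69709897e-04,  3.53002854e-06]), 'position': array([ 0.19827071, -0.48541557,  0.23846368]), 'tool_rot': array([ 3.14158113e+00,  1.92370713e-03, -1.18301367e+00]), 'wrist_force': array([-0.53513013, -0.71602672, -0.12528607]), 'wrist_torque': array([-0.02577537, -0.02337853,  0.00058867]), 'gripper_width': 0.08530994542750915} 0.008
side [[579.00180046   0.         325.51227553]
 [  0.         579.00180046 232.73878327]
 [  0.           0.           1.        ]] -0.07613037935949017 [[-0.99914794  0.0380533   0.01597964]
 [ 0.0068698   0.53511234 -0.84475298]
 [-0.04069654 -0.84392342 -0.53491781]] [ 0.52321628 -0.0698282   1.10191499]
top [[540.29392652   0.         325.43732134]
 [  0.         540.29392652 241.15775204]
 [  0.           0.           1.        ]] -0.07666892254253801 [[-0.01138931 -0.99971423  0.02101756]
 [-0.98933475  0.00821365 -0.14542792]
 [ 0.14521373 -0.02244973 -0.98914558]] [0.23319591 0.56023845 0.84884836]
```

View pics/side0.png

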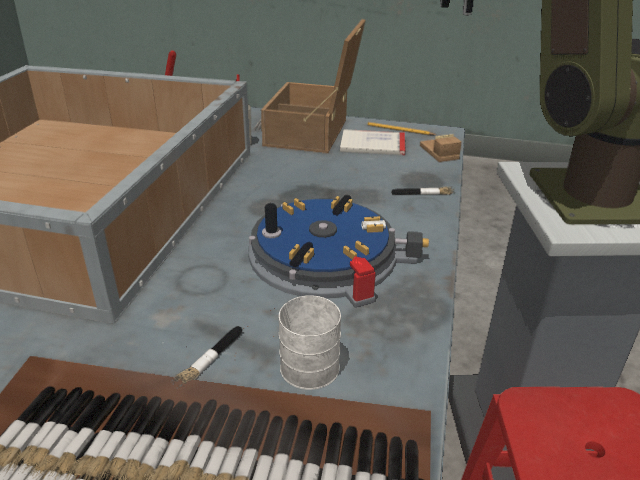

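View pics/top0.png

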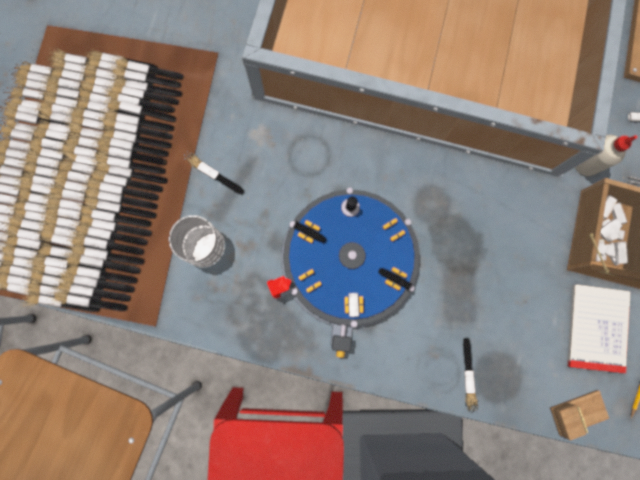

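```bash
cat > h.py <<'E'
import numpy as np,cv2
def ray(f,u,v):
    K=f["camera_matrix"];d=np.array([float(f["k1"]),0,0,0])
    p=cv2.undistortPoints(np.array([[[u,v]]],float),K,d)[0,0]
    R=f["R"];return -R.T@f["t"],R.T@np.array([p[0],p[1],1])
def onz(f,u,v,z):
    c,d=ray(f,u,v);return c+d*(z-c[2])/d[2]
def proj(f,X):
    q,_=cv2.projectPoints(np.array(X,float).reshape(-1,1,3),cv2.Rodrigues(f["R"])[0],f["t"],f["camera_matrix"],np.array([float(f["k1"]),0,0,0]));return q[:,0]
def cents(m,amin=10):
    n,_,s,c=cv2.connectedComponentsWithStats(m.astype(np.uint8));return [(c[i].round(1),s[i,4],s[i,:4]) for i in range(1,n) if s[i,4]>=amin]
def disc(f):
    hsv=cv2.cvtColor(f["img"],cv2.COLOR_RGB2HSV)
    m=cv2.inRange(hsv,(100,150,60),(125,255,255));m=cv2.morphologyEx(m,cv2.MORPH_OPEN,np.ones((3,3)))
    cs=max(cv2.findContours(m,0,1)[0],key=cv2.contourArea);h=cv2.convexHull(cs)[:,0]
    P=np.array([onz(f,u,v,.042)[:2] for u,v in h]);A=np.c_[2*P,np.ones(len(P))]
    s=np.linalg.lstsq(A,(P**2).sum(1),rcond=None)[0];return s[:2],np.sqrt(s[2]+s[:2]@s[:2])
E
python3 - <<'E'
from h import *
for n in("top","side"):
    f=dict(np.load(f"pics/{n}0.npz"));c,r=disc(f);print(n,"disc",c,r)
    hsv=cv2.cvtColor(f["img"],cv2.COLOR_RGB2HSV)
    red=((hsv[:,:,0]<6)|(hsv[:,:,0]>174))&(hsv[:,:,1]>150)&(hsv[:,:,2]>80);
    print("red",[(x,onz(f,*x[0],.061)) for x in cents(red,60)][:6])
    im=f["img"].astype(int);
    dark=im.max(2)<50
    print("dark",[x for x in cents(dark,25) if 240<x[0][0]<430 and 180<x[0][1]<320])
    cv2.imwrite(f"pics/{n}zoom.png",cv2.resize(f["img"][170:340,230:450,::-1],None,fx=3.5,fy=3.5,interpolation=cv2.INTER_CUBIC))
E
```

```text
top disc [0.5380923  0.18554558] 0.10093704631963091
red [((array([623.2, 142.6]), np.int32(181), array([615, 136,  21,  15], dtype=int32)), array([ 0.72560406, -0.28393685,  0.061     ])), ((array([278.6, 285.9]), np.int32(323), array([267, 277,  24,  21], dtype=int32)), array([0.48837979, 0.30299707, 0.061     ])), ((array([596.6, 366.4]), np.int32(314), array([569, 361,  56,  12], dtype=int32)), array([ 0.35279474, -0.20404693,  0.061     ])), ((array([275.9, 444.8]), np.int32(8928), array([208, 388, 135,  92], dtype=int32)), array([0.24482802, 0.30759493, 0.061     ]))]
dark [(array([351.4, 204.9]), np.int32(58), array([347, 198,   9,  13], dtype=int32)), (array([309.6, 232.1]), np.int32(177), array([295, 223,  30,  19], dtype=int32)), (array([395. , 278.3]), np.int32(180), array([380, 270,  31,  19], dtype=int32))]
side disc [0.55989617 0.15757896] 0.0034607520537918617
red [((array([170.1,  62.8]), np.int32(160), array([165,  51,  11,  24], dtype=int32)), array([ 0.93411654, -0.67361468,  0.061     ])), ((array([401.9, 141.5]), np.int32(80), array([400, 133,   5,  18], dtype=int32)), array([ 0.36711515, -0.11911106,  0.061     ])), ((array([362.5, 278.4]), np.int32(818), array([350, 256,  25,  45], dtype=int32)), array([0.48822377, 0.33375792, 0.061     ])), ((array([559.9, 434.4]), np.int32(14445), array([462, 387, 178,  93], dtype=int32)), array([0.31673446, 0.59299607, 0.061     ]))]
dark [(array([405.9, 191.5]), np.int32(142), array([392, 189,  28,   6], dtype=int32)), (array([340.5, 204.9]), np.int32(151), array([333, 195,  18,  20], dtype=int32)), (array([270.7, 217.7]), np.int32(314), array([265, 204,  12,  29], dtype=int32)), (array([300.1, 254.8]), np.int32(214), array([290, 243,  23,  24], dtype=int32))]
```

View pics/topzoom.png

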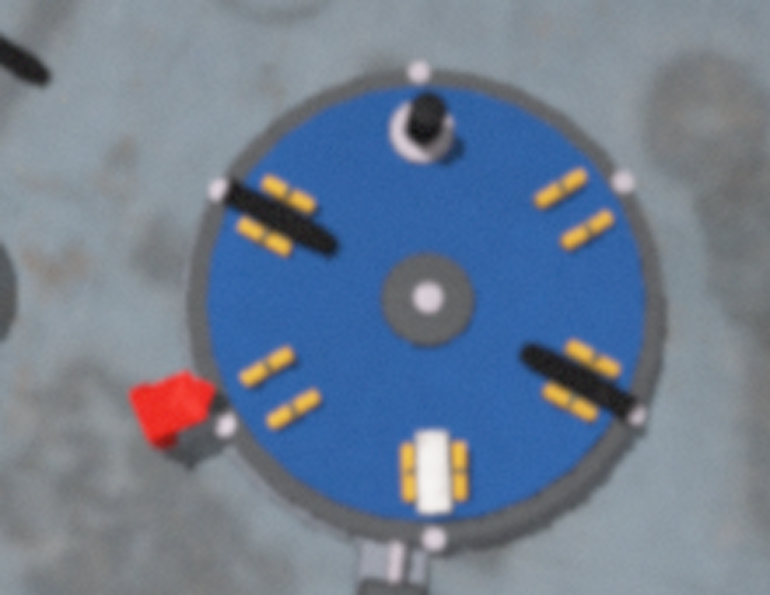

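View pics/sidezoom.png

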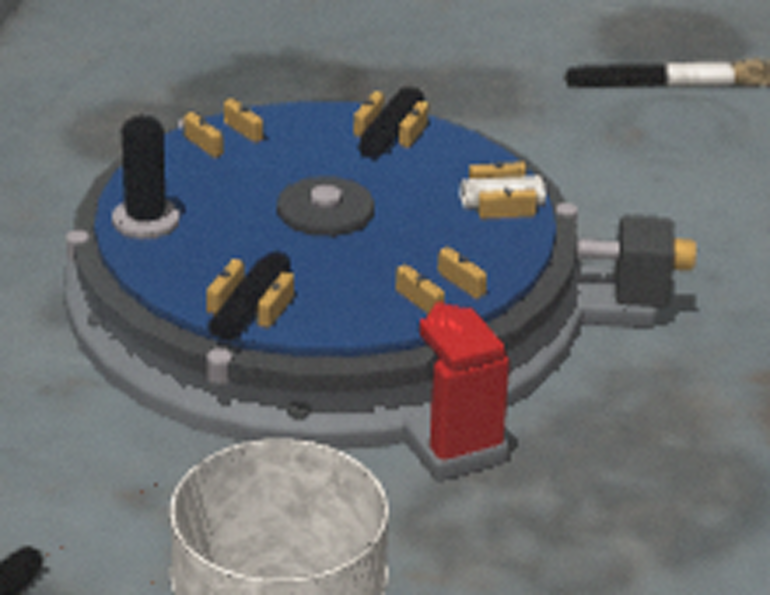

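```bash
python3 - <<'E'
from h import *
T=dict(np.load("pics/top0.npz"));S=dict(np.load("pics/side0.npz"))
c,r=disc(T)
z=lambda x,y:(230+(x+.5)/3.5-.5,170+(y+.5)/3.5-.5)
hub=onz(T,*z(428,297),.05)[:2];print("hub .05",hub)
pins=[(419,72),(623,181),(637,414),(433,538),(226,425),(218,188)]
P=np.array([onz(T,*z(*p),.042)[:2] for p in pins]);print("pins mean",P.mean(0),[np.degrees(np.arctan2(*(p-c)[::-1])).round(1) for p in P])
k=onz(T,*z(430,103),.092);ks=onz(S,*z(143,122),.092);print("knob top",k,ks)
b=onz(T,*z(421,131),.046);bs=onz(S,*z(146,216),.046);print("collar",b,bs)
fe=onz(T,*z(433,472),.05);fs=onz(S,*z(503,187),.05);print("ferr",fe,fs)
rd=onz(T,278.6,285.9,.061)
for n,p in(("knob",k),("knobS",ks),("collar",b),("ferr",fe),("red",rd)):
    d=p[:2]-c;print(n,np.hypot(*d),np.degrees(np.arctan2(d[1],d[0])))
# cloud near crate
zm=T["z_map"];vv,uu=np.mgrid[60:200:4,260:440:6]
pts=[]
for u,v in zip(uu.ravel(),vv.ravel()):
    d=zm[v,u]
    if d>0:
        o,w=ray(T,u,v);pts.append(o+w*d)
pts=np.array(pts);m=pts[:,2]>.03
for y0 in np.arange(.0,.34,.04):
    q=pts[m&(abs(pts[:,1]-y0)<.02)&(pts[:,0]>.66)]
    if len(q):i=q[:,0].argmin();print(y0,"min x",q[i],"zmax",q[:,2].max())
can=cents(np.zeros((2,2)))
E
```

```text
hub .05 [0.53865985 0.18532853]
pins mean [0.53775368 0.1854882 ] [np.float64(0.8), np.float64(-59.3), np.float64(-119.1), np.float64(-179.4), np.float64(121.4), np.float64(60.9)]
knob top [0.62077904 0.18581854 0.092     ] [0.61497805 0.18860617 0.092     ]
collar [0.61777531 0.18686975 0.046     ] [0.61513449 0.19123778 0.046     ]
ferr [0.45820861 0.18449149 0.05      ] [0.45593632 0.17520112 0.05      ]
knob 0.0826871923680328 0.18913933908997294
knobS 0.07694664734317169 2.2795661281730246
collar 0.07969401402633412 0.9520503055340714
ferr 0.07989064492111538 -179.2440056764478
red 0.1275389595036811 112.940994029403
0.04 min x [0.74618146 0.04205143 0.04843158] zmax 0.12595839947272758
0.08 min x [0.74652086 0.06488842 0.15248299] zmax 0.16000282536659938
0.12 min x [0.75726501 0.10154363 0.15676671] zmax 0.16132297118154615
0.16 min x [0.76935103 0.14458416 0.1432229 ] zmax 0.16047018632636956
0.2 min x [0.78003223 0.18127518 0.1481761 ] zmax 0.1617872772184641
0.24 min x [0.79092402 0.22661322 0.1526158 ] zmax 0.1611641700628944
0.28 min x [0.8018109  0.26287889 0.14352753] zmax 0.16204729369772286
0.32 min x [0.81325002 0.30835971 0.14743789] zmax 0.16140071718467108
```

```bash
python3 - <<'E'
from h import *
T=dict(np.load("pics/top0.npz"));S=dict(np.load("pics/side0.npz"))
c=np.array([.538,.1855])
z=lambda x,y:(230+(x+.5)/3.5-.5,170+(y+.5)/3.5-.5)
def a(n,p):d=p[:2]-c;print(n,p.round(4),np.hypot(*d).round(4),np.degrees(np.arctan2(d[1],d[0])).round(1))
h=T["img"];hsv=cv2.cvtColor(h,cv2.COLOR_RGB2HSV)
print("brass",[x for x in cents(cv2.inRange(hsv,(10,130,100),(35,255,255)),6) if 325<x[0][0]<365 and 335<x[0][1]<370])
a("brass top z.025",onz(T,340.5,354,.025))
a("box top",onz(T,342,341,.042))
a("gold side",onz(S,*z(687,250),.025)); a("box side",onz(S,*z(648,222),.042))
a("boxside front bottom mid",onz(S,*z(648,305),.0))
for p in [(148,395),(185,375),(213,385)]: a("red top",onz(T,*z(*p),.061))
for p in [(437,325),(456,305),(495,345),(440,375)]: a("red side",onz(S,*z(*p),.061))
i=cv2.resize(T["img"][260:370,255:375,::-1],None,fx=5,fy=5,interpolation=cv2.INTER_CUBIC)
j=cv2.resize(S["img"][225:315,320:440,::-1],None,fx=5,fy=5,interpolation=cv2.INTER_CUBIC)
cv2.imwrite("pics/z1.png",i);cv2.imwrite("pics/z2.png",j)
E
```

```text
brass [(array([340.2, 353.5]), np.int32(42), array([337, 351,   8,   6], dtype=int32))]
brass top z.025 [0.379 0.205 0.025] 0.1601 173.0
box top [0.4005 0.2031 0.042 ] 0.1386 172.7
gold side [0.3724 0.1898 0.025 ] 0.1656 178.5
box side [0.3924 0.1927 0.042 ] 0.1458 177.2
boxside front bottom mid [0.3889 0.197  0.    ] 0.1495 175.6
red top [0.4938 0.3135 0.061 ] 0.1354 109.0
red top [0.5028 0.2968 0.061 ] 0.1168 107.6
red top [0.4981 0.2842 0.061 ] 0.1064 112.0
red side [0.4959 0.2971 0.061 ] 0.1193 110.6
red side [0.4872 0.2834 0.061 ] 0.1103 117.4
red side [0.4744 0.3109 0.061 ] 0.1406 116.9
red side [0.4974 0.33   0.061 ] 0.1501 105.7
```

View pics/z1.png

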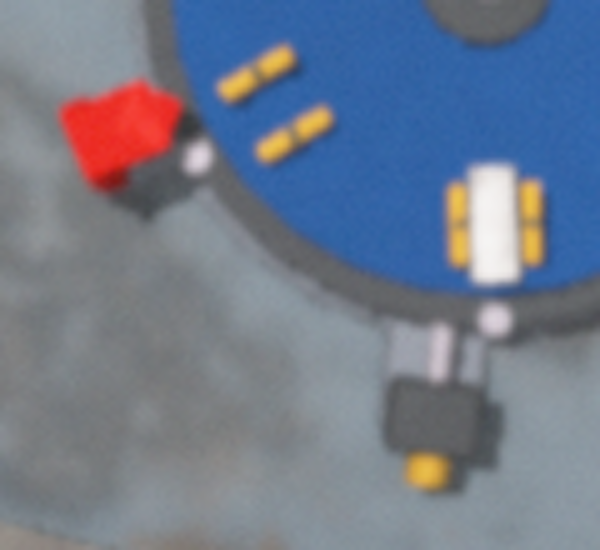

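View pics/z2.png

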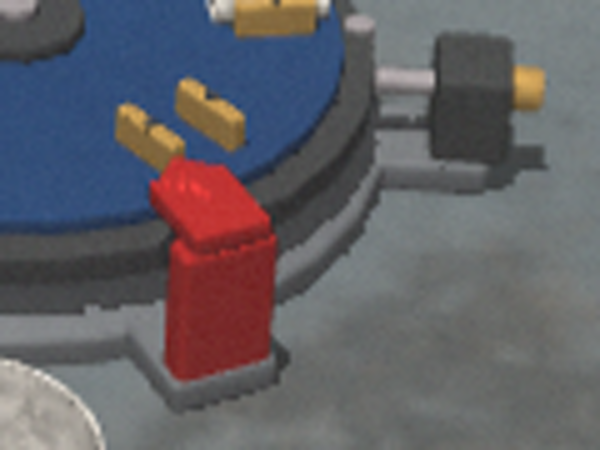

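```bash
python3 -m jog '[-20,-27,0,0,0,-0.08,-40,-54,0,0,0,-0.16,-60,-81,0,0,0,-0.24,-80,-108,0,0,0,-0.32,-100,-135,0,0,0,-0.40,-120,-162,0,0,0,-0.48,-140,-189,0,0,0,-0.56,-160,-216,0,0,0,-0.64,-180,-243,0,0,0,-0.72,-200,-270,0,0,0,-0.80,-220,-297,0,0,0,-0.88,-240,-324,0,0,0,-0.96]' -1 40
cat >> h.py <<'E'
def go(x,y,z,yaw):
    from rig import arm
    from scipy.spatial.transform import Rotation as Ro
    s=arm.get_state();R=Ro.from_euler('xyz',s["tool_rot"])
    d=R.inv().apply(np.array([x,y,z])-s["position"])*1000
    w=(R.inv()*Ro.from_euler('xyz',[np.pi,0,yaw])).as_rotvec()
    print("t",round(s["time_s"],2),"at",s["position"].round(4),s["tool_rot"].round(3),"shift",d.round(1),"turn",w.round(3),"F",s["wrist_force"].round(1),"w",round(s["gripper_width"],4))
E
python3 -c "
from h import *;go(.618,.187,.2385,.83)"
```

```text
time_s: 1.1
position: [0.4077, -0.1391, 0.2388]
tool_rot: [-3.14, 0.002, -0.219]
wrist_force: [0.2, -0.2, -0.4]
gripper_width: 0.0857
t 1.1 at [ 0.4077 -0.1391  0.2388] [-3.14e+00  2.00e-03 -2.19e-01] shift [ 134.4 -364.     0.6] turn [-2.000e-03  1.000e-03 -1.049e+00] F [ 0.2 -0.2 -0.4] w 0.0857
```

```bash
python3 -m jog '[12,-33,0,0,0,-0.095,24,-66,0,0,0,-0.19,37,-99,0,0,0,-0.285,49,-132,0,0,0,-0.38,61,-165,0,0,0,-0.475,73,-198,0,0,0,-0.57,85,-231,0,0,0,-0.665,98,-264,0,0,0,-0.76,110,-297,0,0,0,-0.855,122,-331,0,0,0,-0.95,134,-364,0,0,0,-1.05,134,-364,0,0,0,-1.05]' -1 40
python3 - <<'E'
from h import *;from rig import arm
go(.618,.187,.07,.83)
for n in("side","top"):
    f=arm.grab_frame(n);cv2.imwrite(f"pics/{n}1.png",f["img"][:,:,::-1])
E
```

```text
time_s: 2.1
position: [0.6203, 0.1926, 0.237]
tool_rot: [-3.138, -0.003, 0.839]
wrist_force: [1.1, -0.2, 0.8]
gripper_width: 0.0857
t 2.1 at [0.6203 0.1926 0.237 ] [-3.138e+00 -3.000e-03  8.390e-01] shift [ -6.2   2.5 167. ] turn [-0.003 -0.003  0.009] F [ 1.1 -0.2  0.8] w 0.0857
```

View pics/side1.png

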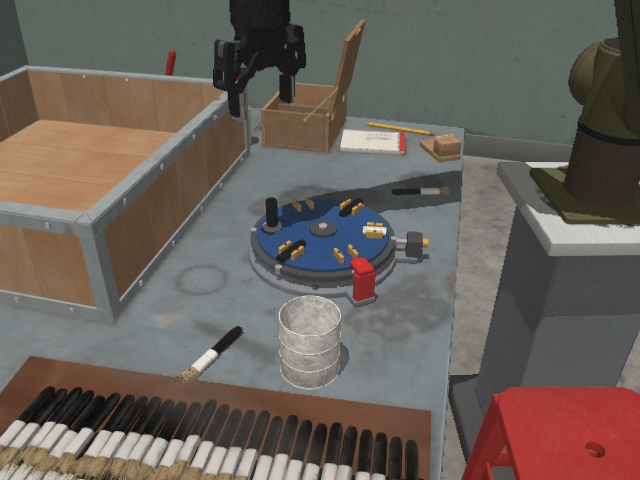

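```bash
python3 -m jog '[-2,1,30,0,0,0,-4,2,60,0,0,0,-6,2,90,0,0,0,-6,2,115,0,0,0,-6,2,115,0,0,0]' -1 40
python3 - <<'E'
from h import *;from rig import arm
go(.618,.187,.07,.83)
for n in("side","top"):
    f=arm.grab_frame(n)
    for q in proj(f,[[.618,.187,.092],[.618,.187,.046]]):cv2.circle(f["img"],tuple(int(round(v)) for v in q),1,(255,0,0),-1)
    cv2.imwrite(f"pics/{n}2.png",cv2.resize(f["img"][100:300,230:450,::-1],None,fx=3,fy=3,interpolation=cv2.INTER_CUBIC))
E
```

```text
time_s: 2.62
position: [0.6094, 0.1796, 0.117]
tool_rot: [-3.133, 0.012, 0.83]
wrist_force: [-0.3, -0.4, -1.4]
gripper_width: 0.0853
t 2.62 at [0.6094 0.1796 0.117 ] [-3.133  0.012  0.83 ] shift [11.8  1.7 46.9] turn [-0.009  0.012 -0.   ] F [-0.3 -0.4 -1.4] w 0.0853
```

View pics/side2.png

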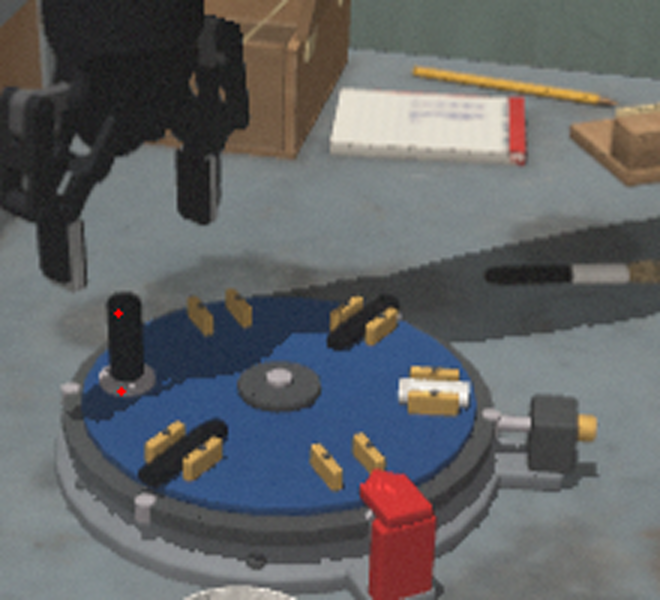

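View pics/top2.png

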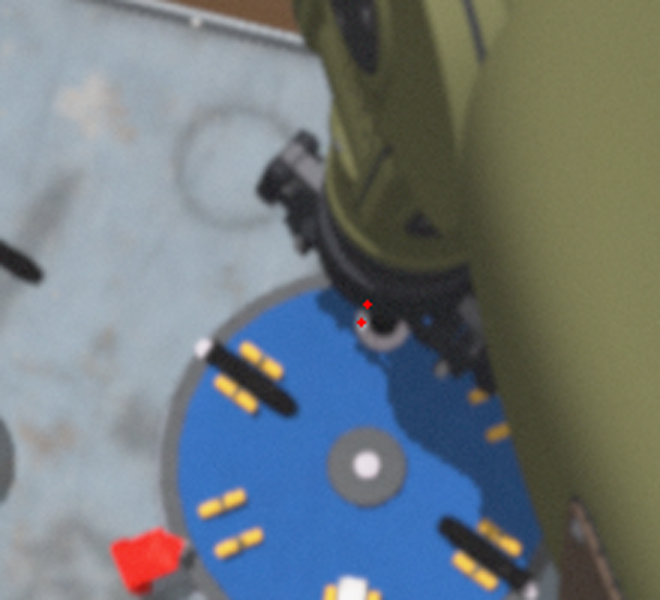

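```bash
python3 - <<'E'
from h import *;from rig import arm
T=arm.grab_frame("top");S=arm.grab_frame("side")
z=lambda x,y:(230+(x+.5)/3-.5,100+(y+.5)/3-.5)
c=np.array([.538,.1855])
def a(n,p):d=p[:2]-c;print(n,p.round(4),np.hypot(*d).round(4),np.degrees(np.arctan2(d[1],d[0])).round(1))
a("collar top",onz(T,*z(384,324),.046));a("collar side",onz(S,*z(126,377),.046));a("knobtop side",onz(S,*z(124,301),.092))
a("hub",onz(T,*z(366,464),.05));a("hub side",onz(S,*z(280,378),.05))
hsv=cv2.cvtColor(T["img"],cv2.COLOR_RGB2HSV)
a("ferr top",onz(T,*z(351,606),.05))
for p in [(222,502),(239,542)]:a("cheek",onz(T,*z(*p),.054))
go(.6174,.1756,.07,.83)
cv2.imwrite("pics/top3.png",cv2.resize(T["img"][170:340,230:450,::-1],None,fx=3.5,fy=3.5,interpolation=cv2.INTER_CUBIC))
cv2.imwrite("pics/side3.png",cv2.resize(S["img"][170:340,230:450,::-1],None,fx=3.5,fy=3.5,interpolation=cv2.INTER_CUBIC))
E
```

```text
collar top [0.6167 0.1741 0.046 ] 0.0795 -8.2
collar side [0.6154 0.1735 0.046 ] 0.0783 -8.8
knobtop side [0.6148 0.1747 0.092 ] 0.0776 -8.0
hub [0.5389 0.1857 0.05  ] 0.001 14.8
hub side [0.5353 0.182  0.05  ] 0.0044 -127.7
ferr top [0.4628 0.1951 0.05  ] 0.0758 172.7
cheek [0.5187 0.2634 0.054 ] 0.0802 103.9
cheek [0.4973 0.2544 0.054 ] 0.0801 120.6
t 2.82 at [0.6157 0.1822 0.1248] [-3.14e+00 -1.00e-03  8.31e-01] shift [-3.7  5.8 54.8] turn [-0.001 -0.001  0.001] F [ 0.6  0.5 -0.1] w 0.0854
```

View pics/top3.png

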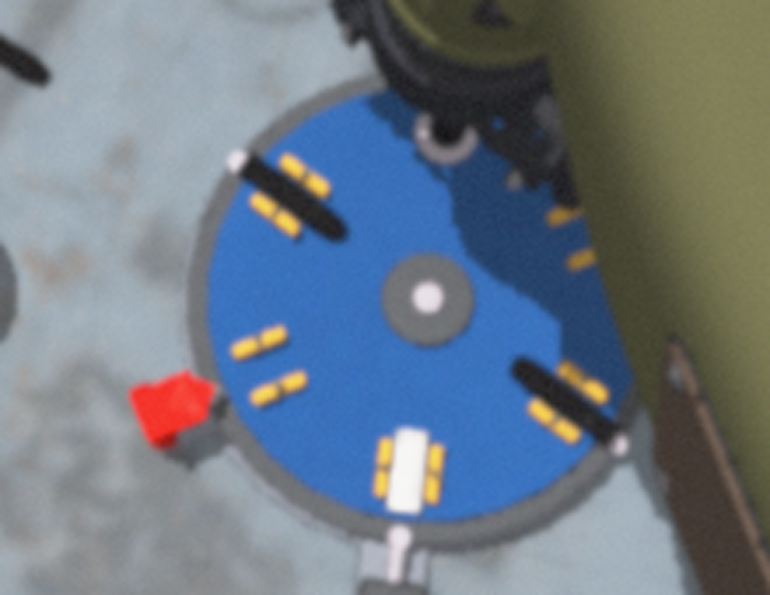

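```bash
python3 -m jog '[-5,6,8,0,0,0,-5,6,16,0,0,0,-5,6,28,0,0,0,-5,6,40,0,0,0,-5,6,50,0,0,0,-5,6,55,0,0,0,-5,6,55,0,0,0,-5,6,55,0,0,0,-5,6,55,0,0,0]' -1 40
python3 - <<'E'
from h import *;from rig import arm
go(.617,.1745,.07,.83)
f=arm.grab_frame("side")
cv2.imwrite("pics/side4.png",cv2.resize(f["img"][140:310,230:450,::-1],None,fx=3.5,fy=3.5,interpolation=cv2.INTER_CUBIC))
E
```

```text
time_s: 3.57
position: [0.6173, 0.1747, 0.0704]
tool_rot: [-3.141, -0.002, 0.831]
wrist_force: [0.5, -0.2, -0.1]
gripper_width: 0.0851
t 3.57 at [0.6173 0.1747 0.0704] [-3.141e+00 -2.000e-03  8.310e-01] shift [-0.3 -0.1  0.4] turn [-0.001 -0.002  0.001] F [ 0.5 -0.2 -0.1] w 0.0851
```

View pics/side4.png

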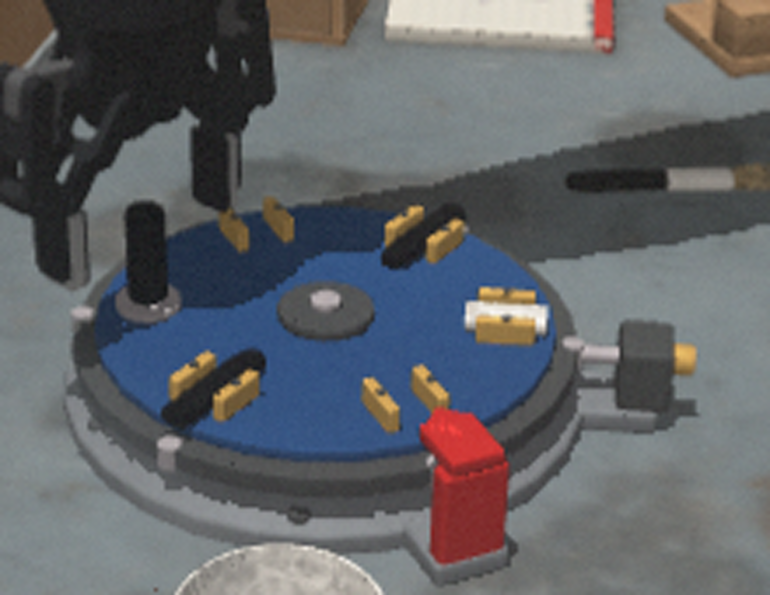

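The knob (about px (146,204) in the crop) stands between the two fingers, at (65,255) and (218,180). I'll close on it.

```bash
python3 -m jog '[0,0,0,0,0,0,0,0,0,0,0,0,0,0,0,0,0,0,0,0,0,0,0,0,0,0,0,0,0,0,0,0,0,0,0,0,0,0,0,0,0,0,0,0,0,0,0,0,0,0,0,0,0,0,0,0,0,0,0,0,0,0,0,0,0,0,0,0,0,0,0,0]' 1 40
python3 - <<'E'
from h import *;from rig import arm
go(.617,.1745,.07,.83)
# arc plan about disc centre, tool turning with disc
s=arm.get_state();p=s["position"];c=np.array([.538,.1855])
from scipy.spatial.transform import Rotation as Ro
R=Ro.from_euler('xyz',s["tool_rot"])
d0=p[:2]-c;print(np.hypot(*d0),np.degrees(np.arctan2(d0[1],d0[0])))
for k in range(4,65,4):
    a=-np.radians(k);M=np.array([[np.cos(a),-np.sin(a)],[np.sin(a),np.cos(a)]])
    q=c+M@d0;print(k,(R.inv().apply([*(q-p[:2]),0])*1000).round(1),np.radians(k).round(3))
f=arm.grab_frame("side")
cv2.imwrite("pics/side5.png",cv2.resize(f["img"][140:310,230:450,::-1],None,fx=3.5,fy=3.5,interpolation=cv2.INTER_CUBIC))
E
```

```text
time_s: 4.62
position: [0.6164, 0.1745, 0.0707]
tool_rot: [-3.14, -0.001, 0.831]
wrist_force: [-5.8, -0.4, 5.4]
gripper_width: 0.017
t 4.62 at [0.6164 0.1745 0.0707] [-3.14e+00 -1.00e-03  8.31e-01] shift [0.4 0.4 0.7] turn [-0.001 -0.001  0.001] F [-5.8 -0.4  5.4] w 0.017
0.07919221175060617 -7.956503115393943
4 [-4.7  3.  -0. ] 0.07
8 [-9.5  5.6 -0. ] 0.14
12 [-14.6   7.9  -0. ] 0.209
16 [-19.7   9.8  -0. ] 0.279
20 [-25.   11.4  -0. ] 0.349
24 [-30.4  12.6  -0. ] 0.419
28 [-35.9  13.4  -0.1] 0.489
32 [-41.4  13.8  -0.1] 0.559
36 [-46.9  13.8  -0.1] 0.628
40 [-52.5  13.5  -0.1] 0.698
44 [-57.9  12.7  -0.1] 0.768
48 [-63.4  11.6  -0.1] 0.838
52 [-68.7  10.2  -0.1] 0.908
56 [-73.9   8.3  -0.1] 0.977
60 [-79.    6.1  -0.1] 1.047
64 [-83.9   3.5  -0.1] 1.117
```

View pics/side5.png

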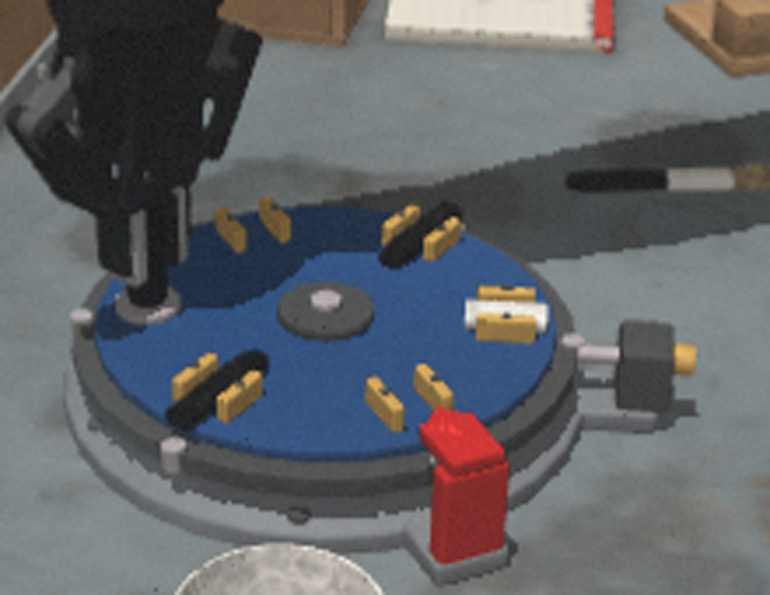

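```bash
python3 -m jog '[-2.3,1.5,0,0,0,0.035,-4.7,3,0,0,0,0.07,-9.5,5.6,0,0,0,0.14,-14.6,7.9,0,0,0,0.21,-19.7,9.8,0,0,0,0.28,-25,11.4,0,0,0,0.35,-30.4,12.6,0,0,0,0.42,-35.9,13.4,0,0,0,0.49,-38.7,13.6,0,0,0,0.525,-41.4,13.8,0,0,0,0.56,-41.4,13.8,0,0,0,0.56]'
python3 - <<'E'
from h import *;from rig import arm
a=-np.radians(60)
s=arm.get_state();p=s["position"];c=np.array([.538,.1855]);d=p[:2]-c;print(np.hypot(*d),np.degrees(np.arctan2(d[1],d[0])))
go(.5682,.1114,.07,.831-np.radians(60))
f=arm.grab_frame("side")
cv2.imwrite("pics/side6.png",cv2.resize(f["img"][140:310,230:450,::-1],None,fx=3.5,fy=3.5,interpolation=cv2.INTER_CUBIC))
E
```

```text
time_s: 5.58
position: [0.5994, 0.1333, 0.0707]
tool_rot: [3.141, -0.001, 0.27]
wrist_force: [0.1, -3.5, 0.9]
gripper_width: 0.0167
0.08057010067449027 -40.336838073501234
t 5.58 at [0.5994 0.1333 0.0707] [ 3.141e+00 -1.000e-03  2.700e-01] shift [-35.9  12.8   0.7] turn [ 0.    -0.001  0.486] F [ 0.1 -3.5  0.9] w 0.0167
```

View pics/side6.png

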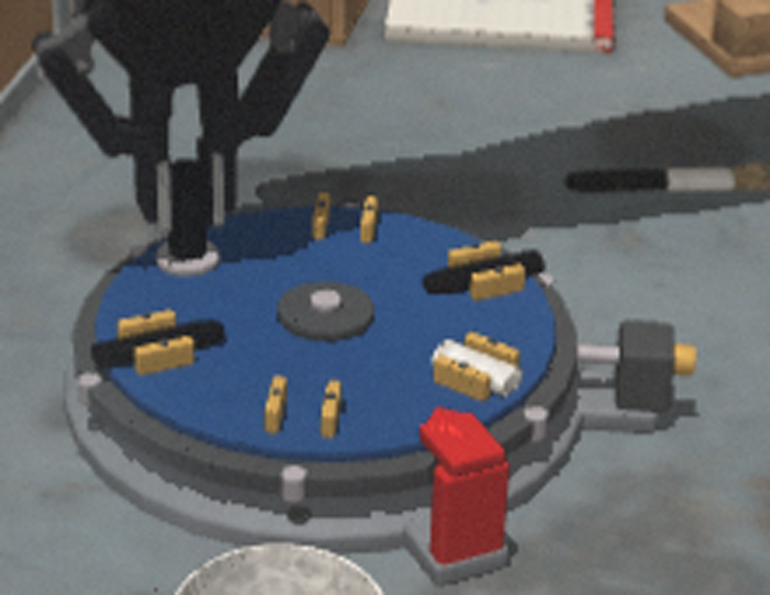

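```bash
python3 -m jog '[-2.3,1.5,0,0,0,0.035,-4.7,3,0,0,0,0.07,-9.7,5.6,0,0,0,0.14,-14.8,7.9,0,0,0,0.21,-20.1,9.9,0,0,0,0.28,-25.5,11.4,0,0,0,0.35,-30.9,12.6,0,0,0,0.42,-33.5,13,0,0,0,0.45,-35.7,13.3,0,0,0,0.48,-35.7,13.3,0,0,0,0.48,-35.7,13.3,0,0,0,0.48]'
python3 - <<'E'
from h import *;from rig import arm
s=arm.get_state();p=s["position"];c=np.array([.538,.1855]);d=p[:2]-c;print(np.hypot(*d),np.degrees(np.arctan2(d[1],d[0])))
go(.5682,.1114,.07,.831-np.radians(60))
f=arm.grab_frame("side")
cv2.imwrite("pics/side7.png",cv2.resize(f["img"][140:310,230:450,::-1],None,fx=3.5,fy=3.5,interpolation=cv2.INTER_CUBIC))
E
```

```text
time_s: 6.55
position: [0.5696, 0.1102, 0.0707]
tool_rot: [3.14, -0.003, -0.208]
wrist_force: [0.9, -5.1, 0.6]
gripper_width: 0.0167
0.08163086844802381 -67.2091638057595
t 6.55 at [0.5696 0.1102 0.0707] [ 3.14e+00 -3.00e-03 -2.08e-01] shift [-1.6 -0.8  0.7] turn [ 0.002 -0.003  0.008] F [ 0.9 -5.1  0.6] w 0.0167
```

View pics/side7.png

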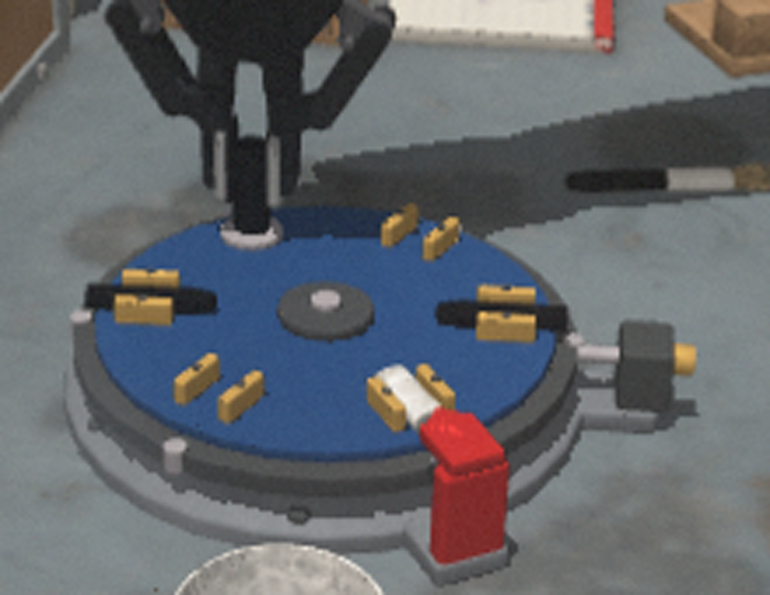

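The ferrule (about px (405,395) in the crop) now lies in line with the red pointer at (445,430), and a black handle faces the plunger. Next I open the gripper, then go straight up.

```bash
python3 -m jog '[0,0,0,0,0,0,0,0,0,0,0,0,0,0,0,0,0,0,0,0,0,0,0,0,0,0,0,0,0,0,0,0,0,0,0,0,0,0,0,0,0,0,0,0,0,0,0,0,0,0,0,0,0,0]' -1 40
python3 -m jog '[0,0,-10,0,0,0,0,0,-25,0,0,0,0,0,-50,0,0,0,0,0,-75,0,0,0,0,0,-100,0,0,0,0,0,-125,0,0,0,0,0,-150,0,0,0,0,0,-160,0,0,0,0,0,-160,0,0,0,0,0,-160,0,0,0,0,0,-160,0,0,0]' -1
python3 - <<'E'
from h import *;from rig import arm
go(.45,-.1,.23,-.2)
f=arm.grab_frame("side");T=arm.grab_frame("top")
cv2.imwrite("pics/side8.png",f["img"][:,:,::-1])
cv2.imwrite("pics/top8.png",T["img"][:,:,::-1])
E
```

```text
time_s: 7.35
position: [0.5696, 0.1103, 0.0707]
tool_rot: [3.14, -0.003, -0.208]
wrist_force: [0.1, -0.2, -0.7]
gripper_width: 0.0854
time_s: 8.27
position: [0.5682, 0.1105, 0.2291]
tool_rot: [3.139, -0.001, -0.208]
wrist_force: [0.8, -0.3, -0.5]
gripper_width: 0.0854
t 8.27 at [0.5682 0.1105 0.2291] [ 3.139e+00 -1.000e-03 -2.080e-01] shift [-72.2 230.4  -0.3] turn [ 0.003 -0.001 -0.008] F [ 0.8 -0.3 -0.5] w 0.0854
```

View pics/side8.png

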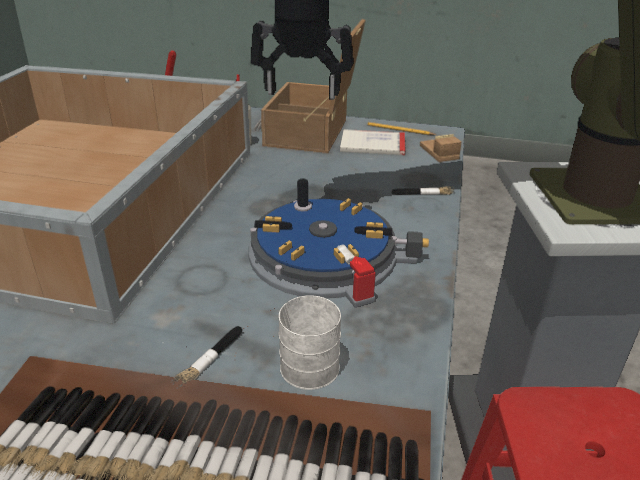

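View pics/top8.png

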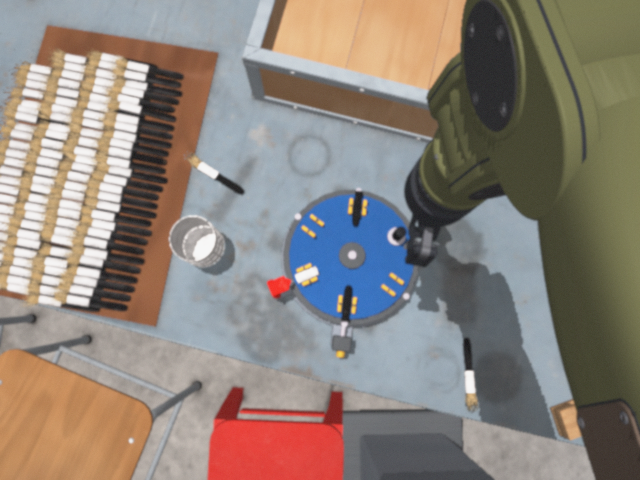

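```bash
python3 -m jog '[0,0,0,0,0,0,0,0,0,0,0,0,0,0,0,0,0,0,0,0,0,0,0,0,0,0,0,0,0,0,0,0,0,0,0,0,0,0,0,0,0,0,0,0,0,0,0,0]'
python3 - <<'E'
from h import *;from rig import arm
T=arm.grab_frame("top");c=np.array([.538,.1855])
im=T["img"].astype(int);m=(im.min(2)>185);
def a(n,p):d=p[:2]-c;print(n,np.hypot(*d).round(4),np.degrees(np.arctan2(d[1],d[0])).round(1))
for x in cents(m,30):
    if 285<x[0][0]<420 and 190<x[0][1]<325: print(x);a("white",onz(T,*x[0],.05))
hsv=cv2.cvtColor(T["img"],cv2.COLOR_RGB2HSV)
for x in cents(cv2.inRange(hsv,(10,130,100),(35,255,255)),10):
    if 285<x[0][0]<420 and 190<x[0][1]<360: a("brass %s"%x[0],onz(T,*x[0],.05))
o=cv2.imread("pics/top0.png")[205:280,160:235].astype(int);n=T["img"][205:280,160:235,::-1].astype(int);print("can diff",abs(o-n).mean())
print(arm.get_state()["joint_velocities"].round(3))
E
```

```text
time_s: 9.03
position: [0.5681, 0.1104, 0.2289]
tool_rot: [3.139, -0.0, -0.208]
wrist_force: [0.2, -0.5, -0.1]
gripper_width: 0.0857
(array([297.3, 215.6]), np.int32(31), array([294, 213,   7,   6], dtype=int32))
white 0.1095 53.4
(array([391. , 236.7]), np.int32(62), array([388, 229,   9,  16], dtype=int32))
white 0.0708 -65.6
(array([351.9, 254.5]), np.int32(46), array([349, 251,   7,   8], dtype=int32))
white 0.0007 -10.7
(array([306. , 274.2]), np.int32(211), array([295, 267,  23,  16], dtype=int32))
white 0.0803 112.4
brass [351.  201.8] 0.0877 -0.2
brass [363.7 207.7] 0.0805 -15.1
brass [350.2 209.6] 0.0747 1.0
brass [313.1 217.7] 0.0875 45.2
brass [319.7 222.7] 0.0741 44.0
brass [304.6 228.9] 0.0875 60.4
brass [311.3 233.8] 0.0741 61.7
brass [307.4 266.2] 0.0741 103.8
brass [299.7 269.4] 0.0873 105.1
brass [392.8 276.2] 0.0744 -118.2
brass [313.4 279.3] 0.0735 121.9
brass [399.5 281.1] 0.0876 -119.6
brass [305.7 282.6] 0.0868 120.5
brass [384.5 287.8] 0.0745 -136.1
brass [391.3 292.8] 0.0878 -134.8
brass [340.1 299.4] 0.0742 164.3
brass [353.9 300.7] 0.0738 -178.5
brass [339.2 307.4] 0.0869 165.5
brass [353.  308.8] 0.0866 -179.8
brass [340.1 353.5] 0.1581 172.3
can diff 17.462637037037037
[-0.001  0.002 -0.     0.001 -0.001  0.001]
```

```bash
python3 - <<'E'
from h import *;from rig import arm
g=lambda p:cv2.cvtColor(cv2.imread(p),cv2.COLOR_BGR2GRAY).astype(np.float32)
for n,(y,x) in(("top",(205,160)),("side",(290,270))):
    print(n,cv2.phaseCorrelate(g(f"pics/{n}0.png")[y:y+100,x:x+80],g(f"pics/{n}8.png")[y:y+100,x:x+80]))
arm.hand_in()
E
```

```text
top ((-0.001732252752084662, 0.054724555498935956), 0.9232766656875611)
side ((-0.0422016322400367, 0.011106335864361938), 0.9858194514513016)
the job is handed in; nothing more can be done
```

The ferrule nest now stands at the red pointer, in its notch, with the knob let go; I handed the job in at about 9 s. I gripped the knob, turned the disc about 60° clockwise with the hand turning along, opened the gripper and lifted clear.

**Before the grasp:** My first pictures showed the disc about 8° off a notch. It had settled into the notch by itself before I touched it, so I measured the knob again before gripping.

**Last checks:**
- **Nest position:** the ferrule measured 112.4° about the disc axis at 80.3 mm radius. The pointer measured 112.9°, and the nest that stood at the pointer before the turn measured 112.2°. That is under 1 mm off the pointer's line. I took this more than 1 s after the gripper opened.
- **Contact:** the gripper was open and about 0.16 m above where it had held the knob, with wrist force near zero.
- **Tin can:** comparing start and end pictures, it shifted by less than 0.1 pixel in both views. A plain pixel difference over the can in the top view gave 17 grey levels, which I did not explain; the shift comparison disagrees with any movement.
- **Camera disagreement:** the side camera put the disc's hub about 4 mm away from where the top camera did, so I relied on the top camera.

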